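# Vent the vacuum box and take out the dried sample

### The job

The sample in the vacuum box is dry. Turn the red vent tap on the lid anticlockwise (seen from above) to its stop to let the air in, then lift the lid off by its black handle and set it flat on the blue mat. Take the yellow-capped cup out of the box and stand it upright in the steel tray, let go, then put the lid back on the box, fully down, the same way round as before; leave the red-capped cup and the calculator where they are.

Things in the scene. Friction and masses are not known exactly. Their poses are not given: they have to be found in the camera images.
- vac_box: White vacuum box, fixed, open at the top, 136 x 170 x 100 mm (own x, y, z), walls 5 mm, inner floor at z 8 mm. Origin: centre of the underside. Inside the rim two steel lips reach 13 mm in from the middle of both x walls (|x| 50 to 63, |y| under 34, z 92 to 98 mm).
- lid: Loose aluminium cap lid, 0.5 kg, 150 x 184 mm, 32 mm high without handle; its black lower edge flares to about 162 x 196 mm. Origin: centre of the lower edge's plane; fitted: axes parallel to the box's, origin 76 mm above the box's, skirt 24 mm down outside the box with 3 mm play a side; the flare guides it on from 5 mm off. On top a 16 mm high gauge at y +61 mm.
- lid_handle (a point): Centre of the black bridge handle's bar in the middle of the lid: 84 mm long along the lid's x, 12 mm wide (y), 14 mm high, 60 mm free between its posts; 70 mm above the lid's lower edge, 38 mm above its plate. Axes as the lid's.
- tap_bar (a point): Centre of the vent tap's red T-bar, on the tap's upright axis, at lid x 0, y -60 mm, 72 mm above the lid's lower edge, 40 mm above its plate. The bar is 58 mm long along this point's own y, 12 mm wide (x), 16 mm high; under it a brass boss 26 mm wide, 14 mm high on the plate. Axes turn with the tap; at 0 they are the lid's.
- vent_tap (a joint): Tap angle, rad: 0 shut (bar along the lid's y), grows anticlockwise from above, 1.45 is the open stop. Starts at 0 to 0.2; about 0.08 N m to turn; stays where left. It turns a steel cross bar under the lid (116 mm, 8 to 15 mm above the lid's lower edge): below about 1.0 that catches under the box's lips, so the lid comes neither off nor on; at the stop it is clear.
- dry_cup: White sample cup with yellow cap, standing in the box, 45 g, 68 mm high, cap 64 to 66 mm in diameter from 54 to 68 mm height, 60 mm or less below that. Origin: centre of the underside; z up.
- lid_mat: Blue mat for the lid, fixed, 130 x 170 x 2 mm (the lid is a little larger). Origin: centre of the underside; long side along its y.
- tray: Steel instrument tray, fixed, 113 x 203 mm outside and 28 mm high, its long side along its y; inside 96 x 186 mm, floor 2 mm thick. Origin: centre of the underside.
- red_cup: White sample cup with red cap, 66 x 66 x 68 mm, a bystander in front of the box. Origin: centre of the underside.
- bench_calc: Black calculator lying on the bench, 116 x 68 x 12 mm, a bystander. Origin: centre of the underside.

How it is judged (in metres and radians):
On the way, in this order (a step that is already met when the one before it is completed fails the run):
1. the vent tap is turned open (over 1.25 rad) while the lid is still seated on the box (value of joint vent_tap above 1.25 rad and z of lid in the frame of vac_box below 0.079 m), for 0.1 s.
2. the lid lies flat on the blue mat, within 45 mm of its centre, let go (horizontal distance between lid and lid_mat below 0.045 m and height (world z) of lid below 0.007 m and angle between lid's own z axis and vertical below 0.06 rad and contact force between the fingers and lid below 0.3 N and linear speed of lid below 0.03 m/s), for 0.2 s.
3. the yellow-capped cup stands upright on the floor of the tray, let go, with the lid still on the mat (x of dry_cup in the frame of tray between -0.03 and 0.03 m and y of dry_cup in the frame of tray between -0.075 and 0.075 m and height (world z) of dry_cup below 0.007 m and angle between dry_cup's own z axis and vertical below 0.1 rad and contact force between the fingers and dry_cup below 0.3 N and linear speed of dry_cup below 0.03 m/s and height (world z) of lid below 0.01 m), for 0.2 s.
At the end, for the whole second after the job is handed in: The lid is back on the box the same way round, fully down (within 7 mm of the box centre, origin 73 to 79 mm above the box's, tilt under 0.03 rad); the yellow-capped cup stands upright (0.1 rad) on the tray floor; both at rest. The tap may be in any position (horizontal distance between lid and vac_box below 0.007 m and z of lid in the frame of vac_box between 0.073 and 0.079 m and angle between lid's own z axis and vertical below 0.03 rad and y of tap_bar in the frame of vac_box below -0.04 m and linear speed of each of lid, dry_cup below 0.02 m/s and x of dry_cup in the frame of tray between -0.03 and 0.03 m and y of dry_cup in the frame of tray between -0.075 and 0.075 m and height (world z) of dry_cup below 0.007 m and angle between dry_cup's own z axis and vertical below 0.1 rad); the robot touches nothing.
It fails at once if the red-capped cup is moved more than 30 mm (distance of red_cup from where it was at the start of the episode above 0.03 m).
It fails at once if the calculator is moved more than 30 mm (distance of bench_calc from where it was at the start of the episode above 0.03 m).
It fails at once if the yellow-capped cup is tipped over (more than 0.7 rad) (angle between dry_cup's own z axis and vertical above 0.7 rad).
It also fails if it takes over 72 s, if anything falls off the work surface, if the arm or the gripper's body presses on something with over 40 N, if the wrist force passes 120 N, or if a joint passes its speed limit or range.

### The arm

A 7-joint arm with a two-finger parallel gripper is mounted at the origin on a cart in front of the work surface, level with it; the furniture and walls round the work are solid. World frame = base frame: x ahead of the robot, y to its left, z up, the work surface at z = 0. Lengths are in m, angles in degrees, forces in N, time in s.
With the tool pointing down it reaches from about 0.425 to 0.825 m from the base axis. Payload 3.6 kg.
Tool frame: the origin (TCP) lies midway between the tips of the shut fingers; the grasp point (between the pads) lies 19 mm behind it; z points along the fingers, y is the line along which they close (so a half turn about z gives the same grasp; the last joint's range is limited). The gripper opens to 85 mm and grips with 20 to 120 N. Pads are 22 mm wide; open, the fingers measure 114 mm over their backs; the gripper's body (76 mm by 85 mm) begins 54 mm behind the grasp point. The pads swing forward as they close: fully open they stand 13 mm farther back than shut.
Start: joints at [64.83, 35.231, -0.722, 81.555, 0.464, 63.22, -2.315], TCP at [0.261, -0.595, 0.231] pointing down, gripper open.
Joint ranges: [-178.69, 178.69], [-17.37, 117.87], [-77.05, 75.6], [15.02, 138.74], [-78.02, 258.01], [0.78, 113.62], [-162.83, 162.83]. Speed limits (degrees/s): [159.86, 159.86, 180, 180, 180, 180, 180].

### API

Orientations are given as a 3x3 rotation matrix whose columns are the frame's x, y, z axes.
In Python, from plant import r gives the robot as it stands.
- The arm moves only by the tool servo_tool, never from a script. Its argument "steps" is a list of rows, each an object of numbers: "dx", "dy", "dz": the shift along the tool's x, y, z in m; "wx", "wy", "wz": the turn, a rotation vector about the tool's x, y, z in rad; "gripper": the gripper command: -1 is shut, 1 is fully open, values between are in proportion. In form: [{"dx": .., "dy": .., "dz": .., "wx": .., "wy": .., "wz": .., "gripper": ..}, ...]. A call has exactly 10 rows; each row is the pose to reach, as a shift and turn from the pose commanded when the call began, along the tool's axes at that moment; what a row does not reach only later rows make up. A row lasts 1/10 s, in which the tool goes at most 50 mm and 8.59 degrees, less where a joint would pass 70% of its speed; a pose out of reach is approached as far as the arm can. A call with a gripper value outside its range is refused whole. The fingers move at their own pace and stop on an object; the grip force is fixed at half the most. Time passes only in rows, so rows that repeat a pose let the fingers close, or fill a call up. It gives the time, the measured TCP pose, the force, the opening and the grip force at its end, in the units of the state.
- r.get_obs(): the state, without advancing time (a new reading comes with each control period).
- r.get_image(name): name is "side" or "top" or "wrist"; returns a dict with "image" (480x640x3 uint8, blue, green, red), "vfov" (degrees; the focal length in pixels is half the picture's height over the tangent of half this angle, whatever the lens; pixels are square), "cx", "cy" (the principal point, pixels), "dist" ([k1, k2, p1, p2, k3] as OpenCV has them; the pictures are not rectified), "origin" and "orientation" of the camera in the world; the wrist camera has in their place "hand_eye" (4x4, takes a point from camera to tool coordinates, whose origin is the TCP and whose axes are the flange's). Camera axes: x right, y down, z forward; pixel columns grow to the right and rows downward; lengths in m; the calibration is good to about 2 mm. A picture is of the moment at which its call begins: read the wrist's pose just before it. There is no depth.
- r.sign_off(): hands the job in; it is judged then, once.
Trained networks look in a picture, given as the dict that the camera call returned (one of the last four; its "shot" number tells which), for a name from the list of things; names that differ only in an ending like _2 or _b are one class to them, and where a whole thing is asked for, a point or a joint stands for the part that bears it (a point fixed in the world has none). Each returns a list of dicts, best first, with "conf" (0 to 1); they miss things now and then, are a little off and sometimes report something else, mostly with a low value. They report only what shows in the picture. A call takes as long as a camera call.
- r.find_in(query, picture): "pixel" ([row, column] in pixels, amid what is visible of it).
- r.cut_out(query, picture): "region" (480x640 bool, what is visible of it) and "pixel" ([row, column] in pixels, amid what is visible of it).
- r.place_of(query, picture): "pixel" ([row, column] in pixels: a listed point, or the origin of a listed thing).
The state is a dict: "t": time; "joint_pos": joint angles; "joint_velocities": joint speeds; "tau": joint torques, N m; "tcp_pos": TCP position; "tool_rot": TCP orientation; "wrist_force": force on the tool from outside, world axes, zero at the start; "ft_torque": the same for the moment, N m; "gripper_width": finger opening in m; "grip_force": force on a finger pad.
Only numpy, scipy, OpenCV 4.12 (cv2) and the standard library are available. Lean on these libraries where they do the work, as an engineer would, in place of code of your own. Each camera call takes 0.05 s, during which the arm holds its last target. There are 200 camera calls.

## Working session

There is one attempt and no reset: what is moved stays moved. The work goes in short steps, Python scripts to look and compute and a tool call to move; the robot and the scene stay as the last step left them, time stands still between calls to the robot, and variables do not carry over. Pictures are saved under pics/ and viewed, at most 10 in all, crops included, and the job is handed in when it is done.

Besides the shell and the picture viewer there is one more tool, called after ">>>" in YAML: its name, and indented under it one key for each argument. servo_tool: Moves the arm, as the interface text tells. Its arguments: {"type":"object","properties":{"steps":{"type":"array"}},"required":["steps"]}

```bash
mkdir -p pics; ls
cat > h.py <<'E'
import numpy as np, cv2
from plant import r
def K(p):
    f=240/np.tan(np.radians(p["vfov"])/2)
    return np.array([[f,0,p["cx"]],[0,f,p["cy"]],[0,0,1.]])
def cam(p,obs=None):
    if "hand_eye" in p:
        T=np.eye(4);T[:3,:3]=obs["tool_rot"];T[:3,3]=obs["tcp_pos"]
        T=T@np.array(p["hand_eye"]);return T[:3,3],T[:3,:3]
    return np.array(p["origin"]),np.array(p["orientation"])
def at_z(p,rc,z,obs=None):
    o,R=cam(p,obs)
    u=cv2.undistortPoints(np.array([[[rc[1],rc[0]]]],float),K(p),np.array(p["dist"],float))[0,0]
    d=R@np.array([u[0],u[1],1]);return o+d*(z-o[2])/d[2]
def proj(p,X,obs=None):
    o,R=cam(p,obs)
    q,_=cv2.projectPoints(((np.atleast_2d(X)-o)@R),np.zeros(3),np.zeros(3),K(p),np.array(p["dist"],float))
    return q[:,0,::-1]
E
python3 - <<'E'
from h import *
o=r.get_obs();print(o["t"],o["tcp_pos"],np.round(o["tool_rot"],3).tolist(),o["gripper_width"])
for c in("top","side"):
    p=r.get_image(c);cv2.imwrite(f"pics/{c}0.png",p["image"])
    print(c,p["origin"],np.round(p["orientation"],2).tolist())
    for n,z in(("lid",.076),("lid_handle",.146),("tap_bar",.148),("vac_box",0),("lid_mat",0),("tray",0),("red_cup",0),("bench_calc",0)):
        q=r.place_of(n,p)[:2]
        for e in q: print(n,round(e["conf"],2),np.round(e["pixel"]),np.round(at_z(p,e["pixel"],z),3))
E
```

```text
pics
0.0 [ 0.2604555 -0.5946964  0.2301155] [[0.916, 0.401, -0.001], [0.401, -0.916, 0.002], [-0.0, -0.003, -1.0]] 0.0852705473362049
top [ 0.40878673 -0.04061337  1.07002733] [[0.02, -0.99, 0.15], [-1.0, -0.02, -0.01], [0.01, -0.15, -0.99]]
lid 0.72 [187. 258.] [0.661 0.053 0.076]
lid_handle 0.71 [178. 249.] [0.66  0.061 0.146]
tap_bar 0.59 [171. 290.] [ 0.671 -0.006  0.148]
lid_mat 0.66 [330. 389.] [ 0.416 -0.191  0.   ]
tray 0.55 [206. 403.] [ 0.65  -0.218  0.   ]
red_cup 0.76 [315. 271.] [0.438 0.028 0.   ]
bench_calc 0.73 [299. 202.] [0.466 0.156 0.   ]
side [-0.00684048  0.18358009  1.07585835] [[-0.4, -0.79, 0.47], [-0.92, 0.34, -0.21], [0.0, -0.51, -0.86]]
lid 0.67 [219. 249.] [0.649 0.061 0.076]
lid_handle 0.63 [187. 250.] [0.668 0.046 0.146]
tap_bar 0.58 [178. 274.] [ 0.668 -0.003  0.148]
vac_box 0.46 [194. 248.] [0.759 0.032 0.   ]
lid_mat 0.77 [290. 416.] [ 0.414 -0.19   0.   ]
lid_mat 0.72 [197. 372.] [ 0.647 -0.206  0.   ]
tray 0.75 [196. 374.] [ 0.648 -0.212  0.   ]
tray 0.23 [318. 311.] [0.441 0.021 0.   ]
red_cup 0.89 [320. 314.] [0.434 0.017 0.   ]
bench_calc 0.84 [340. 242.] [0.451 0.156 0.   ]
```

View pics/top0.png

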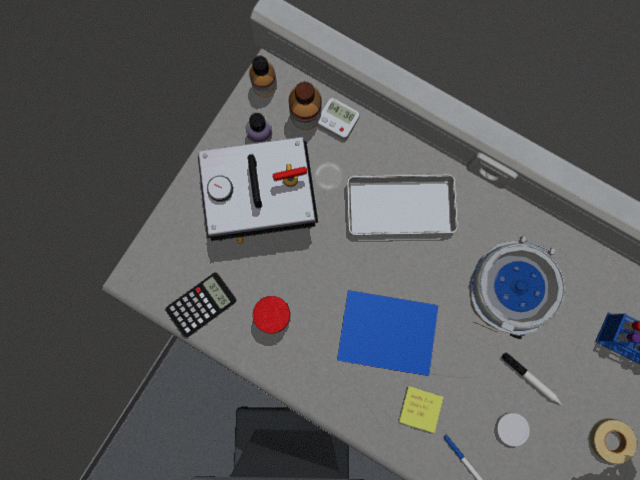

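View pics/side0.png

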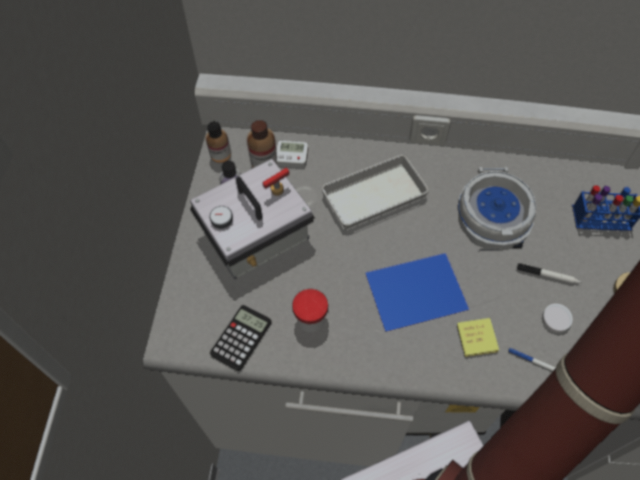

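The top view shows the lid at about (187,258), with its gauge on the left and the red tap at (172,290). The mat is at (332,389), the tray at (207,402), the red cup at (315,271) and the calculator at (303,201). The side view agrees. Next I'll get the angles from colour masks.

```bash
cat >> h.py <<'E'
def box(p,mask,z,obs=None):
    "minAreaRect of biggest blob, mapped to plane z: centre, long-axis angle deg, long, short"
    n,l,s,_=cv2.connectedComponentsWithStats(mask.astype(np.uint8))
    i=1+np.argmax(s[1:,4]); c,_=cv2.findContours((l==i).astype(np.uint8),0,1)
    P=np.array([at_z(p,(y,x),z,obs)[:2] for x,y in c[0][:,0]],np.float32)
    (cx,cy),(w,h),a=cv2.minAreaRect(P)
    if w<h:w,h,a=h,w,a+90
    return np.round([cx,cy,(a+90)%180-90,w,h],4)
def hsv(p): return cv2.cvtColor(p["image"],cv2.COLOR_BGR2HSV).astype(int)
def red(p): H=hsv(p);return ((H[...,0]<8)|(H[...,0]>172))&(H[...,1]>150)&(H[...,2]>70)
def blue(p): H=hsv(p);return (abs(H[...,0]-112)<12)&(H[...,1]>150)&(H[...,2]>70)
def win(m,r0,r1,c0,c1):
    o=np.zeros_like(m);o[r0:r1,c0:c1]=m[r0:r1,c0:c1];return o
E
python3 - <<'E'
from h import *
p=r.get_image("top")
print("tap",box(p,win(red(p),150,200,265,315),.156))
print("mat",box(p,win(blue(p),280,385,330,445),.002))
H=hsv(p)
print("handle",box(p,win(H[...,2]<50,145,215,242,266),.153))
for q in("tray","lid"):
    m=r.cut_out(q,p)[0]; print(q,m["conf"],box(p,m["region"],.028 if q=="tray" else .1))
E
```

```text
tap [ 6.66700e-01 -5.30000e-03 -7.57172e+01  5.57000e-02  1.14000e-02]
mat [ 0.4123 -0.188  81.6814  0.1688  0.1291]
handle [0.6524 0.0525 9.5479 0.0896 0.0119]
tray 0.65 [  0.6478  -0.2111 -87.6934   0.2036   0.1129]
lid 0.63 [ 6.54300e-01  5.22000e-02 -8.02936e+01  1.91700e-01  1.62300e-01]
```

```bash
cat >> h.py <<'E'
from scipy.spatial.transform import Rotation as Ro
def to(x,y,z,psi):
    "shift/turn in tool axes from measured pose to TCP target with tool-y heading psi deg"
    o=r.get_obs();R=np.array(o["tool_rot"]);s,c=np.sin(np.radians(psi)),np.cos(np.radians(psi))
    T=np.array([[-s,c,0],[c,s,0],[0,0,-1.]]).T
    print("d",np.round(R.T@(np.array([x,y,z])-o["tcp_pos"]),4),"w",np.round(Ro.from_matrix(R.T@T).as_rotvec(),4),"t",o["t"])
def look(c="wrist",name=None):
    o=r.get_obs();p=r.get_image(c)
    if name:cv2.imwrite(f"pics/{name}.png",p["image"])
    return p,o
E
python3 -c "
from h import *
to(.655,-.005,.26,14.3)"
```

```text
d [ 0.598  -0.3826 -0.0287] w [-1.0000e-04 -1.0000e-04 -1.4076e+00] t 1.05
```

>>> servo_tool:
  steps:
    - {"dx": 0.598, "dy": -0.383, "dz": -0.029, "wz": -1.408, "gripper": 1}
    - {"dx": 0.598, "dy": -0.383, "dz": -0.029, "wz": -1.408, "gripper": 1}
    - {"dx": 0.598, "dy": -0.383, "dz": -0.029, "wz": -1.408, "gripper": 1}
    - {"dx": 0.598, "dy": -0.383, "dz": -0.029, "wz": -1.408, "gripper": 1}
    - {"dx": 0.598, "dy": -0.383, "dz": -0.029, "wz": -1.408, "gripper": 1}
    - {"dx": 0.598, "dy": -0.383, "dz": -0.029, "wz": -1.408, "gripper": 1}
    - {"dx": 0.598, "dy": -0.383, "dz": -0.029, "wz": -1.408, "gripper": 1}
    - {"dx": 0.598, "dy": -0.383, "dz": -0.029, "wz": -1.408, "gripper": 1}
    - {"dx": 0.598, "dy": -0.383, "dz": -0.029, "wz": -1.408, "gripper": 1}
    - {"dx": 0.598, "dy": -0.383, "dz": -0.029, "wz": -1.408, "gripper": 1}

```text
$.steps[0]: bad value
```

```bash
python3 -c "
from h import *
to(.655,-.005,.26,14.3)"
```

```text
d [ 0.598  -0.3826 -0.0287] w [-1.0000e-04 -1.0000e-04 -1.4076e+00] t 1.05
```

>>> servo_tool:
  steps:
    - {"dx": 0.06, "dy": -0.038, "dz": -0.029, "wx": 0, "wy": 0, "wz": -0.14, "gripper": 1}
    - {"dx": 0.598, "dy": -0.383, "dz": -0.029, "wx": 0, "wy": 0, "wz": -1.408, "gripper": 1}
    - {"dx": 0.598, "dy": -0.383, "dz": -0.029, "wx": 0, "wy": 0, "wz": -1.408, "gripper": 1}
    - {"dx": 0.598, "dy": -0.383, "dz": -0.029, "wx": 0, "wy": 0, "wz": -1.408, "gripper": 1}
    - {"dx": 0.598, "dy": -0.383, "dz": -0.029, "wx": 0, "wy": 0, "wz": -1.408, "gripper": 1}
    - {"dx": 0.598, "dy": -0.383, "dz": -0.029, "wx": 0, "wy": 0, "wz": -1.408, "gripper": 1}
    - {"dx": 0.598, "dy": -0.383, "dz": -0.029, "wx": 0, "wy": 0, "wz": -1.408, "gripper": 1}
    - {"dx": 0.598, "dy": -0.383, "dz": -0.029, "wx": 0, "wy": 0, "wz": -1.408, "gripper": 1}
    - {"dx": 0.598, "dy": -0.383, "dz": -0.029, "wx": 0, "wy": 0, "wz": -1.408, "gripper": 1}
    - {"dx": 0.598, "dy": -0.383, "dz": -0.029, "wx": 0, "wy": 0, "wz": -1.408, "gripper": 1}

```text
t: 2.05
tcp_pos: [0.5371, -0.1812, 0.2574]
tool_rot: [[-0.251, 0.968, 0.001], [0.968, 0.251, -0.0], [-0.001, 0.001, -1.0]]
wrist_force: [0.4, -0.2, 0.3]
gripper_width: 0.0853
grip_force: 0.0
```

```bash
python3 -c "
from h import *
to(.655,-.005,.26,14.3)"
```

```text
d [ 0.141   0.1583 -0.0026] w [0.0005 0.0005 0.0039] t 2.05
```

>>> servo_tool:
  steps:
    - {"dx": 0.14, "dy": 0.155, "dz": 0, "wx": 0, "wy": 0, "wz": 0, "gripper": 1}
    - {"dx": 0.14, "dy": 0.155, "dz": 0, "wx": 0, "wy": 0, "wz": 0, "gripper": 1}
    - {"dx": 0.14, "dy": 0.155, "dz": 0, "wx": 0, "wy": 0, "wz": 0, "gripper": 1}
    - {"dx": 0.14, "dy": 0.155, "dz": 0, "wx": 0, "wy": 0, "wz": 0, "gripper": 1}
    - {"dx": 0.14, "dy": 0.155, "dz": 0, "wx": 0, "wy": 0, "wz": 0, "gripper": 1}
    - {"dx": 0.14, "dy": 0.155, "dz": 0, "wx": 0, "wy": 0, "wz": 0, "gripper": 1}
    - {"dx": 0.14, "dy": 0.155, "dz": 0, "wx": 0, "wy": 0, "wz": 0, "gripper": 1}
    - {"dx": 0.14, "dy": 0.155, "dz": 0, "wx": 0, "wy": 0, "wz": 0, "gripper": 1}
    - {"dx": 0.14, "dy": 0.155, "dz": 0, "wx": 0, "wy": 0, "wz": 0, "gripper": 1}
    - {"dx": 0.14, "dy": 0.155, "dz": 0, "wx": 0, "wy": 0, "wz": 0, "gripper": 1}

```text
t: 3.05
tcp_pos: [0.6515, -0.0102, 0.2573]
tool_rot: [[-0.245, 0.969, 0.0], [0.969, 0.245, -0.001], [-0.001, 0.0, -1.0]]
wrist_force: [-0.7, 0.1, -0.2]
gripper_width: 0.0854
grip_force: 0.0
```

Run:
```python
from h import *
p,o=look("wrist","w1")
print(o["tcp_pos"],o["joint_pos"])
print("tap",box(p,red(p),.156,o))
for n,z in(("tap_bar",.148),("lid_handle",.146),("lid",.076)):
    for e in r.place_of(n,p)[:1]:print(n,e["conf"],e["pixel"],at_z(p,e["pixel"],z,o))
to(.667,-.005,.18,14.3)
```

```text
[ 0.65149417 -0.01017375  0.25734944] [ 12.35913204  35.94561387 -24.38463534  78.59648704  15.11922314
  68.65015211   0.78923127]
tap [ 0.4907  0.0339 -9.5512  0.048   0.0474]
tap_bar 0.88 [241.8, 342.8] [ 0.66662449 -0.0068187   0.148     ]
lid_handle 0.77 [164.0, 352.3] [0.65802107 0.05064702 0.146     ]
lid 0.82 [152.4, 346.8] [0.65774425 0.05503621 0.076     ]
d [0.     0.0158 0.0772] w [ 0.0001 -0.     -0.0001] t 3.25
```

View pics/w1.png

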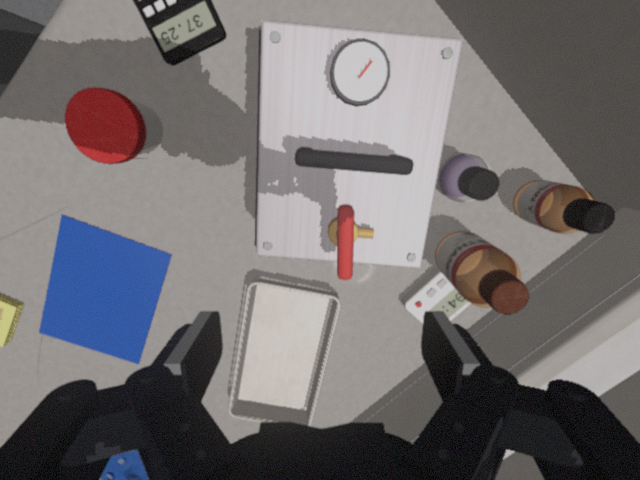

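The wrist view has the tap bar upright at (242,345), the handle at (161,353) and the gauge at (72,360). The bar lies square to the closing direction.

Run:
```python
from h import *
p,o=look()
print("tap",box(p,win(red(p),195,290,325,370),.156,o))
H=hsv(p);print("handle",box(p,win(H[...,2]<60,140,180,290,416),.153,o))
to(.6665,-.006,.129,14.3)
```

```text
tap [ 6.68500e-01 -9.70000e-03 -7.48148e+01  4.57000e-02  9.20000e-03]
handle [6.3290e-01 4.4600e-02 8.7621e+00 7.6000e-03 1.8000e-03]
d [-0.001   0.015   0.1282] w [ 0.0001 -0.      0.0003] t 3.3
```

>>> servo_tool:
  steps:
    - {"dx": -0.001, "dy": 0.015, "dz": 0.02, "wx": 0, "wy": 0, "wz": 0, "gripper": 0.1}
    - {"dx": -0.001, "dy": 0.015, "dz": 0.05, "wx": 0, "wy": 0, "wz": 0, "gripper": 0.1}
    - {"dx": -0.001, "dy": 0.015, "dz": 0.08, "wx": 0, "wy": 0, "wz": 0, "gripper": 0.1}
    - {"dx": -0.001, "dy": 0.015, "dz": 0.11, "wx": 0, "wy": 0, "wz": 0, "gripper": 0.1}
    - {"dx": -0.001, "dy": 0.015, "dz": 0.128, "wx": 0, "wy": 0, "wz": 0, "gripper": 0.1}
    - {"dx": -0.001, "dy": 0.015, "dz": 0.128, "wx": 0, "wy": 0, "wz": 0, "gripper": 0.1}
    - {"dx": -0.001, "dy": 0.015, "dz": 0.128, "wx": 0, "wy": 0, "wz": 0, "gripper": -1}
    - {"dx": -0.001, "dy": 0.015, "dz": 0.128, "wx": 0, "wy": 0, "wz": 0, "gripper": -1}
    - {"dx": -0.001, "dy": 0.015, "dz": 0.128, "wx": 0, "wy": 0, "wz": 0, "gripper": -1}
    - {"dx": -0.001, "dy": 0.015, "dz": 0.128, "wx": 0, "wy": 0, "wz": 0, "gripper": -1}

```text
t: 4.3
tcp_pos: [0.668, -0.0055, 0.1312]
tool_rot: [[-0.247, 0.969, 0.004], [0.969, 0.247, 0.001], [-0.001, 0.004, -1.0]]
wrist_force: [0.8, -0.0, 4.4]
gripper_width: 0.0109
grip_force: 60.2
```

>>> servo_tool:
  steps:
    - {"dx": 0, "dy": 0, "dz": 0, "wx": 0, "wy": 0, "wz": -0.14, "gripper": -1}
    - {"dx": 0, "dy": 0, "dz": 0, "wx": 0, "wy": 0, "wz": -0.28, "gripper": -1}
    - {"dx": 0, "dy": 0, "dz": 0, "wx": 0, "wy": 0, "wz": -0.42, "gripper": -1}
    - {"dx": 0, "dy": 0, "dz": 0, "wx": 0, "wy": 0, "wz": -0.56, "gripper": -1}
    - {"dx": 0, "dy": 0, "dz": 0, "wx": 0, "wy": 0, "wz": -0.7, "gripper": -1}
    - {"dx": 0, "dy": 0, "dz": 0, "wx": 0, "wy": 0, "wz": -0.84, "gripper": -1}
    - {"dx": 0, "dy": 0, "dz": 0, "wx": 0, "wy": 0, "wz": -0.98, "gripper": -1}
    - {"dx": 0, "dy": 0, "dz": 0, "wx": 0, "wy": 0, "wz": -1.12, "gripper": -1}
    - {"dx": 0, "dy": 0, "dz": 0, "wx": 0, "wy": 0, "wz": -1.25, "gripper": -1}
    - {"dx": 0, "dy": 0, "dz": 0, "wx": 0, "wy": 0, "wz": -1.36, "gripper": -1}

```text
t: 5.3
tcp_pos: [0.6679, -0.0057, 0.1312]
tool_rot: [[-0.999, -0.043, 0.004], [-0.043, 0.999, 0.001], [-0.004, 0.0, -1.0]]
wrist_force: [1.5, 0.6, 4.3]
gripper_width: 0.011
grip_force: 60.4
```

Run:
```python
from h import *
o=r.get_obs();print(o["wrist_force"],o["ft_torque"])
p,_=look("top","t2");print("tap",box(p,win(red(p),140,200,255,325),.156))
m=r.place_of("tap_bar",p)[:1];print(m)
cv2.imwrite("pics/t2c.png",cv2.resize(p["image"][110:260,170:370],None,fx=3,fy=3))
```

```text
[1.46972038 0.58249947 4.2828183 ] [ 0.10362756  0.0011985  -0.18035784]
tap [ 6.47400e-01 -4.10000e-03  1.94717e+01  2.12000e-02  9.30000e-03]
[{'pixel': [173.3, 290.3], 'conf': 0.6}]
```

>>> servo_tool:
  steps:
    - {"dx": 0, "dy": 0, "dz": 0, "wx": 0, "wy": 0, "wz": 0, "gripper": 0.0}
    - {"dx": 0, "dy": 0, "dz": 0, "wx": 0, "wy": 0, "wz": 0, "gripper": 0.0}
    - {"dx": 0, "dy": 0, "dz": 0, "wx": 0, "wy": 0, "wz": 0, "gripper": 0.0}
    - {"dx": 0, "dy": 0, "dz": -0.03, "wx": 0, "wy": 0, "wz": 0, "gripper": 0.0}
    - {"dx": 0, "dy": 0, "dz": -0.07, "wx": 0, "wy": 0, "wz": 0, "gripper": 0.0}
    - {"dx": 0, "dy": 0, "dz": -0.1, "wx": 0, "wy": 0, "wz": 0, "gripper": 0.1}
    - {"dx": 0.009, "dy": 0.03, "dz": -0.1, "wx": 0, "wy": 0, "wz": -0.05, "gripper": 0.1}
    - {"dx": 0.009, "dy": 0.058, "dz": -0.1, "wx": 0, "wy": 0, "wz": -0.11, "gripper": 0.1}
    - {"dx": 0.009, "dy": 0.058, "dz": -0.1, "wx": 0, "wy": 0, "wz": -0.11, "gripper": 0.1}
    - {"dx": 0.009, "dy": 0.058, "dz": -0.1, "wx": 0, "wy": 0, "wz": -0.11, "gripper": 0.1}

```text
t: 6.4
tcp_pos: [0.655, 0.0522, 0.2289]
tool_rot: [[-0.989, -0.15, -0.001], [-0.15, 0.989, -0.001], [0.001, -0.001, -1.0]]
wrist_force: [-0.4, -0.5, -0.4]
gripper_width: 0.0471
grip_force: 0.0
```

Run:
```python
from h import *
p,o=look("wrist","w2")
print("tap",box(p,win(red(p),0,480,0,640),.156,o))
for n,z in(("tap_bar",.148),("lid_handle",.146),("lid",.076)):
    for e in r.place_of(n,p)[:1]:print(n,e["conf"],e["pixel"],at_z(p,e["pixel"],z,o))
to(.656,.053,.127,99.3)
```

```text
tap [ 0.667  -0.0065  3.8811  0.0529  0.0096]
tap_bar 0.72 [259.7, 235.4] [ 0.66663478 -0.00691518  0.148     ]
lid_handle 0.95 [261.0, 322.3] [0.65928311 0.0525121  0.146     ]
lid 0.85 [230.5, 323.8] [0.65643202 0.05350751 0.076     ]
d [-0.001   0.0031  0.1016] w [-0.001  -0.0008 -0.0158] t 6.6
```

View pics/w2.png

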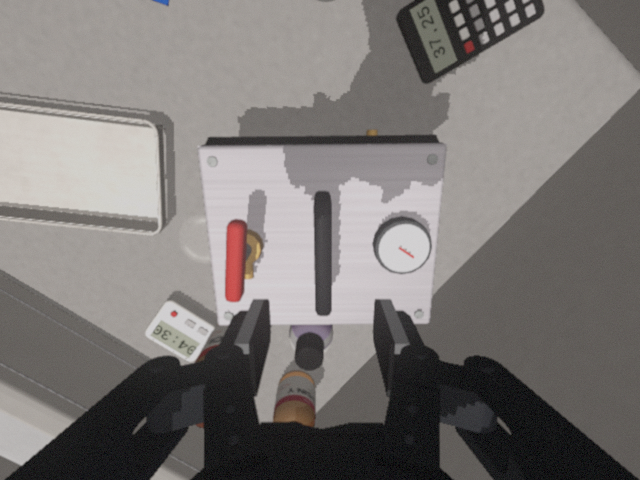

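>>> servo_tool:
  steps:
    - {"dx": -0.002, "dy": 0.001, "dz": 0.03, "wx": 0, "wy": 0, "wz": -0.01, "gripper": 0.1}
    - {"dx": -0.002, "dy": 0.001, "dz": 0.065, "wx": 0, "wy": 0, "wz": -0.01, "gripper": 0.1}
    - {"dx": -0.002, "dy": 0.001, "dz": 0.095, "wx": 0, "wy": 0, "wz": -0.01, "gripper": 0.1}
    - {"dx": -0.002, "dy": 0.001, "dz": 0.102, "wx": 0, "wy": 0, "wz": -0.01, "gripper": 0.1}
    - {"dx": -0.002, "dy": 0.001, "dz": 0.102, "wx": 0, "wy": 0, "wz": -0.01, "gripper": 0.1}
    - {"dx": -0.002, "dy": 0.001, "dz": 0.102, "wx": 0, "wy": 0, "wz": -0.01, "gripper": -1}
    - {"dx": -0.002, "dy": 0.001, "dz": 0.102, "wx": 0, "wy": 0, "wz": -0.01, "gripper": -1}
    - {"dx": -0.002, "dy": 0.001, "dz": 0.102, "wx": 0, "wy": 0, "wz": -0.01, "gripper": -1}
    - {"dx": -0.002, "dy": 0.001, "dz": 0.102, "wx": 0, "wy": 0, "wz": -0.01, "gripper": -1}
    - {"dx": -0.002, "dy": 0.001, "dz": 0.102, "wx": 0, "wy": 0, "wz": -0.01, "gripper": -1}

```text
t: 7.6
tcp_pos: [0.6582, 0.0536, 0.1293]
tool_rot: [[-0.987, -0.158, 0.004], [-0.158, 0.987, 0.001], [-0.004, 0.0, -1.0]]
wrist_force: [-0.5, -0.3, 7.3]
gripper_width: 0.011
grip_force: 60.8
```

```bash
python3 -c "
from h import *
to(.656,.053,.18,99)
to(.415,-.188,.18,99)
to(.415,-.188,.056,99)"
```

```text
d [ 0.0021 -0.0002 -0.0507] w [0.0001 0.0037 0.002 ] t 7.6
d [ 0.2782 -0.2    -0.0518] w [0.0001 0.0037 0.002 ] t 7.6
d [ 0.2787 -0.2     0.0722] w [0.0001 0.0037 0.002 ] t 7.6
```

>>> servo_tool:
  steps:
    - {"dx": 0, "dy": 0, "dz": -0.005, "wx": 0, "wy": 0, "wz": 0, "gripper": -1}
    - {"dx": 0, "dy": 0, "dz": -0.012, "wx": 0, "wy": 0, "wz": 0, "gripper": -1}
    - {"dx": 0, "dy": 0, "dz": -0.02, "wx": 0, "wy": 0, "wz": 0, "gripper": -1}
    - {"dx": 0, "dy": 0, "dz": -0.028, "wx": 0, "wy": 0, "wz": 0, "gripper": -1}
    - {"dx": 0, "dy": 0, "dz": -0.036, "wx": 0, "wy": 0, "wz": 0, "gripper": -1}
    - {"dx": 0, "dy": 0, "dz": -0.044, "wx": 0, "wy": 0, "wz": 0, "gripper": -1}
    - {"dx": 0, "dy": 0, "dz": -0.052, "wx": 0, "wy": 0, "wz": 0, "gripper": -1}
    - {"dx": 0, "dy": 0, "dz": -0.06, "wx": 0, "wy": 0, "wz": 0, "gripper": -1}
    - {"dx": 0, "dy": 0, "dz": -0.07, "wx": 0, "wy": 0, "wz": 0, "gripper": -1}
    - {"dx": 0, "dy": 0, "dz": -0.07, "wx": 0, "wy": 0, "wz": 0, "gripper": -1}

```text
t: 8.6
tcp_pos: [0.6581, 0.0537, 0.1993]
tool_rot: [[-0.987, -0.158, 0.004], [-0.158, 0.987, 0.001], [-0.004, 0.001, -1.0]]
wrist_force: [0.6, 0.5, -5.3]
gripper_width: 0.0111
grip_force: 59.1
```

Run:
```python
from h import *
to(.415,-.188,.19,99)
p,o=look("side");cv2.imwrite("pics/s3.png",p["image"])
```

```text
d [ 0.2784 -0.2001  0.0081] w [0.0006 0.0039 0.0021] t 8.6
```

View pics/s3.png

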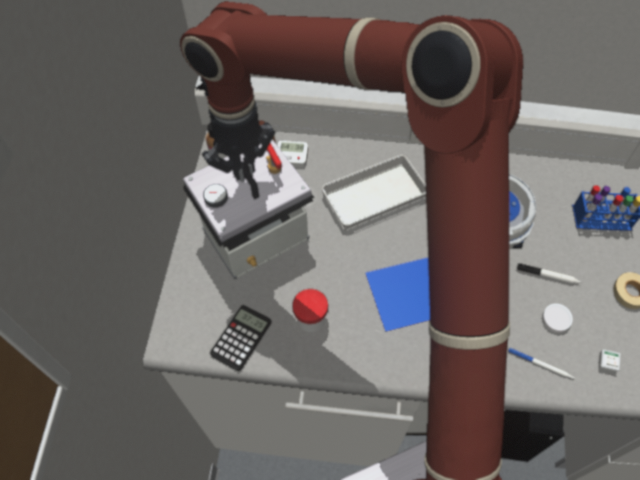

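The lid hangs level above the box at about (190,248), clear of the rim. I'll carry it to the mat.

>>> servo_tool:
  steps:
    - {"dx": 0.014, "dy": -0.01, "dz": 0, "wx": 0, "wy": 0, "wz": 0, "gripper": -1}
    - {"dx": 0.04, "dy": -0.029, "dz": 0, "wx": 0, "wy": 0, "wz": 0, "gripper": -1}
    - {"dx": 0.075, "dy": -0.054, "dz": 0, "wx": 0, "wy": 0, "wz": 0, "gripper": -1}
    - {"dx": 0.11, "dy": -0.079, "dz": 0, "wx": 0, "wy": 0, "wz": 0, "gripper": -1}
    - {"dx": 0.146, "dy": -0.105, "dz": 0, "wx": 0, "wy": 0, "wz": 0, "gripper": -1}
    - {"dx": 0.182, "dy": -0.131, "dz": 0, "wx": 0, "wy": 0, "wz": 0, "gripper": -1}
    - {"dx": 0.217, "dy": -0.156, "dz": 0, "wx": 0, "wy": 0, "wz": 0, "gripper": -1}
    - {"dx": 0.25, "dy": -0.18, "dz": 0, "wx": 0, "wy": 0, "wz": 0, "gripper": -1}
    - {"dx": 0.27, "dy": -0.194, "dz": 0, "wx": 0, "wy": 0, "wz": 0, "gripper": -1}
    - {"dx": 0.278, "dy": -0.2, "dz": 0, "wx": 0, "wy": 0, "wz": 0, "gripper": -1}

```text
t: 9.65
tcp_pos: [0.4114, -0.1911, 0.1966]
tool_rot: [[-0.988, -0.154, -0.003], [-0.154, 0.988, -0.002], [0.004, -0.001, -1.0]]
wrist_force: [0.2, -0.2, -6.7]
gripper_width: 0.0106
grip_force: 59.0
```

```bash
python3 -c "
from h import *
to(.415,-.188,.056,99)
print(r.get_obs()['joint_pos'])"
```

```text
d [-0.0046  0.0027  0.1406] w [-0.0013 -0.0037 -0.0022] t 9.65
[ 58.84804242  28.83419683 -53.30124951 114.17973272  29.67133193
  51.77011096  88.61583236]
```

>>> servo_tool:
  steps:
    - {"dx": -0.002, "dy": 0.001, "dz": 0.015, "wx": 0, "wy": 0, "wz": 0, "gripper": -1}
    - {"dx": -0.003, "dy": 0.002, "dz": 0.04, "wx": 0, "wy": 0, "wz": 0, "gripper": -1}
    - {"dx": -0.003, "dy": 0.002, "dz": 0.065, "wx": 0, "wy": 0, "wz": 0, "gripper": -1}
    - {"dx": -0.003, "dy": 0.002, "dz": 0.09, "wx": 0, "wy": 0, "wz": 0, "gripper": -1}
    - {"dx": -0.003, "dy": 0.002, "dz": 0.11, "wx": 0, "wy": 0, "wz": 0, "gripper": -1}
    - {"dx": -0.003, "dy": 0.002, "dz": 0.122, "wx": 0, "wy": 0, "wz": 0, "gripper": -1}
    - {"dx": -0.003, "dy": 0.002, "dz": 0.13, "wx": 0, "wy": 0, "wz": 0, "gripper": -1}
    - {"dx": -0.003, "dy": 0.002, "dz": 0.136, "wx": 0, "wy": 0, "wz": 0, "gripper": -1}
    - {"dx": -0.003, "dy": 0.002, "dz": 0.14, "wx": 0, "wy": 0, "wz": 0, "gripper": -1}
    - {"dx": -0.003, "dy": 0.002, "dz": 0.14, "wx": 0, "wy": 0, "wz": 0, "gripper": -1}

```text
t: 10.65
tcp_pos: [0.4172, -0.1861, 0.0571]
tool_rot: [[-0.987, -0.158, 0.0], [-0.158, 0.987, -0.0], [-0.0, -0.0, -1.0]]
wrist_force: [-0.7, -0.5, -6.8]
gripper_width: 0.0106
grip_force: 59.0
```

>>> servo_tool:
  steps:
    - {"dx": 0, "dy": 0, "dz": 0.0015, "wx": 0, "wy": 0, "wz": 0, "gripper": -1}
    - {"dx": 0, "dy": 0, "dz": 0.0025, "wx": 0, "wy": 0, "wz": 0, "gripper": -1}
    - {"dx": 0, "dy": 0, "dz": 0.0025, "wx": 0, "wy": 0, "wz": 0, "gripper": -1}
    - {"dx": 0, "dy": 0, "dz": 0.0025, "wx": 0, "wy": 0, "wz": 0, "gripper": 0.1}
    - {"dx": 0, "dy": 0, "dz": 0.0025, "wx": 0, "wy": 0, "wz": 0, "gripper": 0.1}
    - {"dx": 0, "dy": 0, "dz": 0.0025, "wx": 0, "wy": 0, "wz": 0, "gripper": 0.1}
    - {"dx": 0, "dy": 0, "dz": 0.0025, "wx": 0, "wy": 0, "wz": 0, "gripper": 0.1}
    - {"dx": 0, "dy": 0, "dz": -0.03, "wx": 0, "wy": 0, "wz": 0, "gripper": 0.1}
    - {"dx": 0, "dy": 0, "dz": -0.075, "wx": 0, "wy": 0, "wz": 0, "gripper": 0.1}
    - {"dx": 0, "dy": 0, "dz": -0.12, "wx": 0, "wy": 0, "wz": 0, "gripper": 0.1}

```text
t: 11.65
tcp_pos: [0.4165, -0.1857, 0.1782]
tool_rot: [[-0.987, -0.159, -0.001], [-0.159, 0.987, 0.001], [0.001, 0.002, -1.0]]
wrist_force: [1.0, -1.2, -0.6]
gripper_width: 0.047
grip_force: 0.0
```

Run:
```python
from h import *
p,_=look("top","t4")
for n,z in(("lid",.001),("lid_handle",.072),("vac_box",0),("dry_cup",.008)):
    for e in r.place_of(n,p)[:1]:print(n,e["conf"],e["pixel"],at_z(p,e["pixel"],z))
H=hsv(p);m=(abs(H[...,0]-28)<6)&(H[...,1]>120)&(H[...,2]>60)
print(box(p,win(m,120,260,170,340),.076))
to(.65,.05,.26,99)
```

```text
lid 0.66 [330.7, 388.9] [ 0.41478284 -0.1905618   0.001     ]
lid_handle 0.95 [330.1, 390.5] [ 0.41546426 -0.18335558  0.072     ]
vac_box 0.87 [196.5, 261.3] [0.66275265 0.05314146 0.        ]
dry_cup 0.8 [196.9, 264.6] [0.66022684 0.04617524 0.008     ]
[6.55400e-01 4.51000e-02 4.60687e+01 6.66000e-02 6.45000e-02]
d [-0.2681  0.1964 -0.0836] w [-0.0003 -0.0011  0.0018] t 11.9
```

View pics/t4.png

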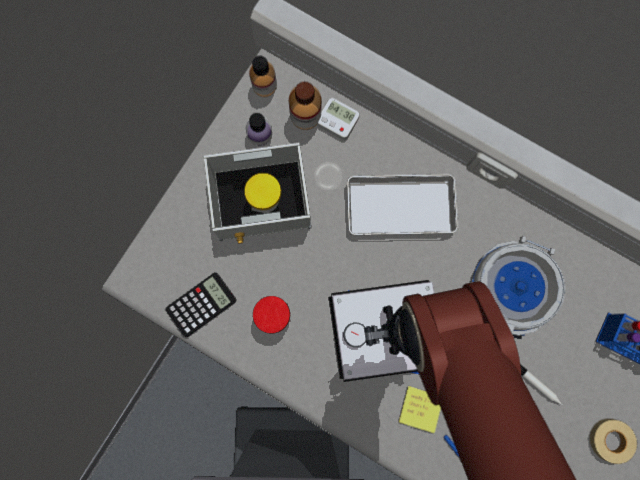

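The lid lies on the mat at about (330,385), and the yellow cup stands in the box at (191,263), between the lips.

>>> servo_tool:
  steps:
    - {"dx": -0.02, "dy": 0.015, "dz": -0.04, "wx": 0, "wy": 0, "wz": 0, "gripper": 1}
    - {"dx": -0.05, "dy": 0.037, "dz": -0.07, "wx": 0, "wy": 0, "wz": 0, "gripper": 1}
    - {"dx": -0.085, "dy": 0.062, "dz": -0.08, "wx": 0, "wy": 0, "wz": 0, "gripper": 1}
    - {"dx": -0.12, "dy": 0.088, "dz": -0.08, "wx": 0, "wy": 0, "wz": 0, "gripper": 1}
    - {"dx": -0.155, "dy": 0.114, "dz": -0.08, "wx": 0, "wy": 0, "wz": 0, "gripper": 1}
    - {"dx": -0.19, "dy": 0.14, "dz": -0.08, "wx": 0, "wy": 0, "wz": 0, "gripper": 1}
    - {"dx": -0.225, "dy": 0.165, "dz": -0.08, "wx": 0, "wy": 0, "wz": 0, "gripper": 1}
    - {"dx": -0.255, "dy": 0.187, "dz": -0.08, "wx": 0, "wy": 0, "wz": 0, "gripper": 1}
    - {"dx": -0.27, "dy": 0.196, "dz": -0.08, "wx": 0, "wy": 0, "wz": 0, "gripper": 1}
    - {"dx": -0.27, "dy": 0.196, "dz": -0.08, "wx": 0, "wy": 0, "wz": 0, "gripper": 1}

```text
t: 12.9
tcp_pos: [0.6524, 0.0535, 0.2539]
tool_rot: [[-0.987, -0.163, -0.004], [-0.163, 0.987, 0.001], [0.004, 0.002, -1.0]]
wrist_force: [-0.1, -0.3, -0.2]
gripper_width: 0.0856
grip_force: 0.0
```

Run:
```python
from h import *
p,o=look("wrist","w5");print(o["gripper_width"])
H=hsv(p);m=(abs(H[...,0]-28)<6)&(H[...,1]>120)&(H[...,2]>60)
b=box(p,m,.076,o);print(b)
for n,z in(("dry_cup",.008),("vac_box",0)):
    for e in r.place_of(n,p)[:1]:print(n,e["conf"],e["pixel"],at_z(p,e["pixel"],z,o))
to(b[0],b[1],.043,99)
```

```text
0.08560922751027616
[  0.6566   0.0435 -35.4496   0.0648   0.0642]
dry_cup 0.85 [214.5, 313.8] [0.6612873  0.04562453 0.008     ]
d [-0.0048 -0.006   0.2124] w [-0.0013 -0.0034  0.0017] t 13.05
```

View pics/w5.png

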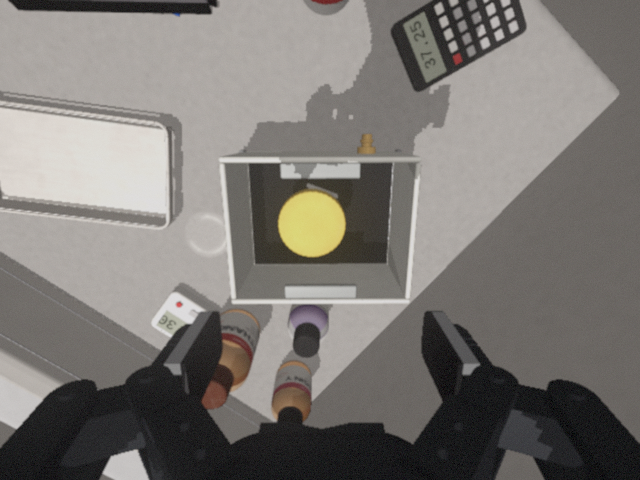

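The wrist view shows the yellow cap at (224,312) inside the box, with room either side along the box's y.

>>> servo_tool:
  steps:
    - {"dx": -0.005, "dy": -0.006, "dz": 0.03, "wx": 0, "wy": 0, "wz": 0, "gripper": 1}
    - {"dx": -0.005, "dy": -0.006, "dz": 0.06, "wx": 0, "wy": 0, "wz": 0, "gripper": 1}
    - {"dx": -0.005, "dy": -0.006, "dz": 0.09, "wx": 0, "wy": 0, "wz": 0, "gripper": 1}
    - {"dx": -0.005, "dy": -0.006, "dz": 0.115, "wx": 0, "wy": 0, "wz": 0, "gripper": 1}
    - {"dx": -0.005, "dy": -0.006, "dz": 0.135, "wx": 0, "wy": 0, "wz": 0, "gripper": 1}
    - {"dx": -0.005, "dy": -0.006, "dz": 0.15, "wx": 0, "wy": 0, "wz": 0, "gripper": 1}
    - {"dx": -0.005, "dy": -0.006, "dz": 0.15, "wx": 0, "wy": 0, "wz": 0, "gripper": 1}
    - {"dx": -0.005, "dy": -0.006, "dz": 0.15, "wx": 0, "wy": 0, "wz": 0, "gripper": 1}
    - {"dx": -0.005, "dy": -0.006, "dz": 0.15, "wx": 0, "wy": 0, "wz": 0, "gripper": 1}
    - {"dx": -0.005, "dy": -0.006, "dz": 0.15, "wx": 0, "wy": 0, "wz": 0, "gripper": 1}

```text
t: 14.05
tcp_pos: [0.6591, 0.0454, 0.1085]
tool_rot: [[-0.987, -0.158, 0.002], [-0.158, 0.987, 0.0], [-0.003, 0.0, -1.0]]
wrist_force: [-0.5, 1.0, 0.1]
gripper_width: 0.0854
grip_force: 0.0
```

Run:
```python
from h import *
to(.656,.044,.043,99)
```

```text
d [ 0.0034 -0.0009  0.0655] w [0.0001 0.0025 0.0021] t 14.05
```

>>> servo_tool:
  steps:
    - {"dx": 0.002, "dy": -0.001, "dz": 0.015, "wx": 0, "wy": 0, "wz": 0, "gripper": 1}
    - {"dx": 0.002, "dy": -0.001, "dz": 0.03, "wx": 0, "wy": 0, "wz": 0, "gripper": 1}
    - {"dx": 0.002, "dy": -0.001, "dz": 0.045, "wx": 0, "wy": 0, "wz": 0, "gripper": 1}
    - {"dx": 0.002, "dy": -0.001, "dz": 0.057, "wx": 0, "wy": 0, "wz": 0, "gripper": 1}
    - {"dx": 0.002, "dy": -0.001, "dz": 0.065, "wx": 0, "wy": 0, "wz": 0, "gripper": 1}
    - {"dx": 0.002, "dy": -0.001, "dz": 0.065, "wx": 0, "wy": 0, "wz": 0, "gripper": 1}
    - {"dx": 0.002, "dy": -0.001, "dz": 0.065, "wx": 0, "wy": 0, "wz": 0, "gripper": -1}
    - {"dx": 0.002, "dy": -0.001, "dz": 0.065, "wx": 0, "wy": 0, "wz": 0, "gripper": -1}
    - {"dx": 0.002, "dy": -0.001, "dz": 0.065, "wx": 0, "wy": 0, "wz": 0, "gripper": -1}
    - {"dx": 0.002, "dy": -0.001, "dz": 0.065, "wx": 0, "wy": 0, "wz": 0, "gripper": -1}

```text
t: 15.05
tcp_pos: [0.6569, 0.0443, 0.0424]
tool_rot: [[-0.987, -0.159, 0.001], [-0.159, 0.987, 0.001], [-0.001, 0.001, -1.0]]
wrist_force: [-0.2, 0.1, 1.6]
gripper_width: 0.0631
grip_force: 65.8
```

>>> servo_tool:
  steps:
    - {"dx": 0, "dy": 0, "dz": -0.005, "wx": 0, "wy": 0, "wz": 0, "gripper": -1}
    - {"dx": 0, "dy": 0, "dz": -0.02, "wx": 0, "wy": 0, "wz": 0, "gripper": -1}
    - {"dx": 0, "dy": 0, "dz": -0.04, "wx": 0, "wy": 0, "wz": 0, "gripper": -1}
    - {"dx": 0, "dy": 0, "dz": -0.06, "wx": 0, "wy": 0, "wz": 0, "gripper": -1}
    - {"dx": 0, "dy": 0, "dz": -0.08, "wx": 0, "wy": 0, "wz": 0, "gripper": -1}
    - {"dx": 0, "dy": 0, "dz": -0.1, "wx": 0, "wy": 0, "wz": 0, "gripper": -1}
    - {"dx": 0, "dy": 0, "dz": -0.12, "wx": 0, "wy": 0, "wz": 0, "gripper": -1}
    - {"dx": 0, "dy": 0, "dz": -0.135, "wx": 0, "wy": 0, "wz": 0, "gripper": -1}
    - {"dx": 0, "dy": 0, "dz": -0.135, "wx": 0, "wy": 0, "wz": 0, "gripper": -1}
    - {"dx": 0, "dy": 0, "dz": -0.135, "wx": 0, "wy": 0, "wz": 0, "gripper": -1}

```text
t: 16.05
tcp_pos: [0.6563, 0.0436, 0.177]
tool_rot: [[-0.987, -0.159, -0.0], [-0.159, 0.987, -0.0], [0.0, -0.0, -1.0]]
wrist_force: [0.1, -0.3, -1.0]
gripper_width: 0.0635
grip_force: 65.8
```

Run:
```python
from h import *
print(r.get_obs()["gripper_width"])
to(.648,-.205,.178,93)
```

```text
0.06348395189858813
d [ 0.0476 -0.2441 -0.0009] w [-0.0004 -0.0003  0.1068] t 16.05
```

>>> servo_tool:
  steps:
    - {"dx": 0.003, "dy": -0.015, "dz": 0, "wx": 0, "wy": 0, "wz": 0.01, "gripper": -1}
    - {"dx": 0.01, "dy": -0.045, "dz": 0, "wx": 0, "wy": 0, "wz": 0.03, "gripper": -1}
    - {"dx": 0.016, "dy": -0.08, "dz": 0, "wx": 0, "wy": 0, "wz": 0.05, "gripper": -1}
    - {"dx": 0.023, "dy": -0.115, "dz": 0, "wx": 0, "wy": 0, "wz": 0.07, "gripper": -1}
    - {"dx": 0.03, "dy": -0.15, "dz": 0, "wx": 0, "wy": 0, "wz": 0.09, "gripper": -1}
    - {"dx": 0.036, "dy": -0.185, "dz": 0, "wx": 0, "wy": 0, "wz": 0.1, "gripper": -1}
    - {"dx": 0.042, "dy": -0.215, "dz": 0, "wx": 0, "wy": 0, "wz": 0.107, "gripper": -1}
    - {"dx": 0.046, "dy": -0.235, "dz": 0, "wx": 0, "wy": 0, "wz": 0.107, "gripper": -1}
    - {"dx": 0.048, "dy": -0.244, "dz": 0, "wx": 0, "wy": 0, "wz": 0.107, "gripper": -1}
    - {"dx": 0.048, "dy": -0.244, "dz": 0, "wx": 0, "wy": 0, "wz": 0.107, "gripper": -1}

```text
t: 17.05
tcp_pos: [0.6468, -0.2074, 0.1757]
tool_rot: [[-0.999, -0.048, -0.002], [-0.048, 0.999, -0.001], [0.002, -0.0, -1.0]]
wrist_force: [-0.1, 0.3, -1.2]
gripper_width: 0.0633
grip_force: 65.8
```

Run:
```python
from h import *
p,o=look("wrist")
for e in r.place_of("tray",p)[:1]:print(e["conf"],e["pixel"],at_z(p,e["pixel"],0,o))
to(.648,-.208,.037,93)
```

```text
0.81 [221.3, 317.7] [ 0.64571452 -0.21219189  0.        ]
d [-0.0002 -0.0051  0.1397] w [ 0.0019 -0.0007  0.0015] t 17.15
```

>>> servo_tool:
  steps:
    - {"dx": 0, "dy": -0.003, "dz": 0.02, "wx": 0, "wy": 0, "wz": 0, "gripper": -1}
    - {"dx": 0, "dy": -0.003, "dz": 0.045, "wx": 0, "wy": 0, "wz": 0, "gripper": -1}
    - {"dx": 0, "dy": -0.003, "dz": 0.07, "wx": 0, "wy": 0, "wz": 0, "gripper": -1}
    - {"dx": 0, "dy": -0.003, "dz": 0.095, "wx": 0, "wy": 0, "wz": 0, "gripper": -1}
    - {"dx": 0, "dy": -0.003, "dz": 0.115, "wx": 0, "wy": 0, "wz": 0, "gripper": -1}
    - {"dx": 0, "dy": -0.003, "dz": 0.125, "wx": 0, "wy": 0, "wz": 0, "gripper": -1}
    - {"dx": 0, "dy": -0.003, "dz": 0.132, "wx": 0, "wy": 0, "wz": 0, "gripper": -1}
    - {"dx": 0, "dy": -0.003, "dz": 0.137, "wx": 0, "wy": 0, "wz": 0, "gripper": -1}
    - {"dx": 0, "dy": -0.003, "dz": 0.139, "wx": 0, "wy": 0, "wz": 0, "gripper": -1}
    - {"dx": 0, "dy": -0.003, "dz": 0.139, "wx": 0, "wy": 0, "wz": 0, "gripper": -1}

```text
t: 18.15
tcp_pos: [0.6484, -0.2076, 0.0386]
tool_rot: [[-0.999, -0.052, 0.001], [-0.052, 0.999, -0.0], [-0.001, -0.0, -1.0]]
wrist_force: [0.3, -0.4, -0.8]
gripper_width: 0.0634
grip_force: 65.8
```

>>> servo_tool:
  steps:
    - {"dx": 0, "dy": 0, "dz": 0.001, "wx": 0, "wy": 0, "wz": 0, "gripper": -1}
    - {"dx": 0, "dy": 0, "dz": 0.002, "wx": 0, "wy": 0, "wz": 0, "gripper": -1}
    - {"dx": 0, "dy": 0, "dz": 0.002, "wx": 0, "wy": 0, "wz": 0, "gripper": -1}
    - {"dx": 0, "dy": 0, "dz": 0.002, "wx": 0, "wy": 0, "wz": 0, "gripper": 1}
    - {"dx": 0, "dy": 0, "dz": 0.002, "wx": 0, "wy": 0, "wz": 0, "gripper": 1}
    - {"dx": 0, "dy": 0, "dz": 0.002, "wx": 0, "wy": 0, "wz": 0, "gripper": 1}
    - {"dx": 0, "dy": 0, "dz": -0.01, "wx": 0, "wy": 0, "wz": 0, "gripper": 1}
    - {"dx": 0, "dy": 0, "dz": -0.05, "wx": 0, "wy": 0, "wz": 0, "gripper": 1}
    - {"dx": 0, "dy": 0, "dz": -0.1, "wx": 0, "wy": 0, "wz": 0, "gripper": 1}
    - {"dx": 0, "dy": 0, "dz": -0.15, "wx": 0, "wy": 0, "wz": 0, "gripper": 1}

```text
t: 19.15
tcp_pos: [0.6478, -0.2075, 0.1904]
tool_rot: [[-0.999, -0.053, 0.0], [-0.053, 0.999, 0.001], [-0.0, 0.001, -1.0]]
wrist_force: [0.3, -1.0, 0.0]
gripper_width: 0.0853
grip_force: 0.0
```

Run:
```python
from h import *
p,o=look("side","s6")
for n,z in(("dry_cup",.002),("lid",.001),("lid_handle",.072)):
    for e in r.place_of(n,p)[:1]:print(n,e["conf"],e["pixel"],at_z(p,e["pixel"],z))
to(.417,-.187,.17,99)
```

```text
dry_cup 0.89 [196.7, 374.1] [ 0.64429435 -0.20984257  0.002     ]
lid 0.64 [292.1, 410.9] [ 0.41322765 -0.17797698  0.001     ]
lid_handle 0.91 [269.6, 419.8] [ 0.42007373 -0.19062117  0.072     ]
d [0.2307 0.0325 0.02  ] w [-0.0015  0.0043 -0.1047] t 19.35
```

View pics/s6.png

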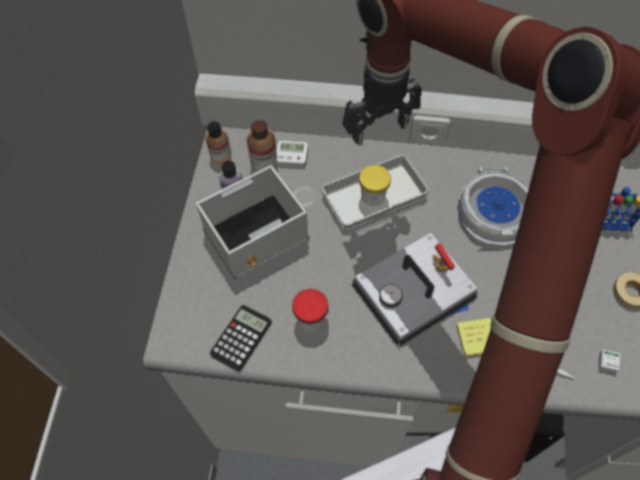

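The cup stands in the tray at (185,374) and the lid is flat on the mat at (287,415). I'll go back to the handle.

>>> servo_tool:
  steps:
    - {"dx": 0.03, "dy": 0.004, "dz": 0, "wx": 0, "wy": 0, "wz": -0.01, "gripper": 1}
    - {"dx": 0.065, "dy": 0.009, "dz": 0, "wx": 0, "wy": 0, "wz": -0.03, "gripper": 0.1}
    - {"dx": 0.105, "dy": 0.015, "dz": 0, "wx": 0, "wy": 0, "wz": -0.05, "gripper": 0.1}
    - {"dx": 0.145, "dy": 0.02, "dz": 0, "wx": 0, "wy": 0, "wz": -0.07, "gripper": 0.1}
    - {"dx": 0.18, "dy": 0.025, "dz": 0.01, "wx": 0, "wy": 0, "wz": -0.09, "gripper": 0.1}
    - {"dx": 0.21, "dy": 0.03, "dz": 0.02, "wx": 0, "wy": 0, "wz": -0.105, "gripper": 0.1}
    - {"dx": 0.225, "dy": 0.032, "dz": 0.02, "wx": 0, "wy": 0, "wz": -0.105, "gripper": 0.1}
    - {"dx": 0.231, "dy": 0.033, "dz": 0.02, "wx": 0, "wy": 0, "wz": -0.105, "gripper": 0.1}
    - {"dx": 0.231, "dy": 0.033, "dz": 0.02, "wx": 0, "wy": 0, "wz": -0.105, "gripper": 0.1}
    - {"dx": 0.231, "dy": 0.033, "dz": 0.02, "wx": 0, "wy": 0, "wz": -0.105, "gripper": 0.1}

```text
t: 20.35
tcp_pos: [0.4167, -0.1869, 0.1682]
tool_rot: [[-0.988, -0.156, 0.001], [-0.156, 0.988, 0.0], [-0.002, 0.0, -1.0]]
wrist_force: [0.2, 0.2, 0.2]
gripper_width: 0.047
grip_force: 0.0
```

Run:
```python
from h import *
p,o=look()
for e in r.place_of("lid_handle",p)[:1]:print(e["conf"],e["pixel"],at_z(p,e["pixel"],.0715,o))
for e in r.place_of("tap_bar",p)[:1]:print(e["conf"],e["pixel"],at_z(p,e["pixel"],.0735,o))
to(.417,-.186,.055,99.1)
```

```text
0.75 [250.5, 322.7] [ 0.41817833 -0.1866452   0.0715    ]
0.78 [250.3, 236.4] [ 0.42718871 -0.24853911  0.0735    ]
d [-0.0002  0.0006  0.1131] w [ 0.0003  0.0012 -0.0013] t 20.5
```

>>> servo_tool:
  steps:
    - {"dx": 0, "dy": 0.001, "dz": 0.025, "wx": 0, "wy": 0, "wz": 0, "gripper": 0.1}
    - {"dx": 0, "dy": 0.001, "dz": 0.055, "wx": 0, "wy": 0, "wz": 0, "gripper": 0.1}
    - {"dx": 0, "dy": 0.001, "dz": 0.085, "wx": 0, "wy": 0, "wz": 0, "gripper": 0.1}
    - {"dx": 0, "dy": 0.001, "dz": 0.105, "wx": 0, "wy": 0, "wz": 0, "gripper": 0.1}
    - {"dx": 0, "dy": 0.001, "dz": 0.113, "wx": 0, "wy": 0, "wz": 0, "gripper": 0.1}
    - {"dx": 0, "dy": 0.001, "dz": 0.113, "wx": 0, "wy": 0, "wz": 0, "gripper": -1}
    - {"dx": 0, "dy": 0.001, "dz": 0.113, "wx": 0, "wy": 0, "wz": 0, "gripper": -1}
    - {"dx": 0, "dy": 0.001, "dz": 0.113, "wx": 0, "wy": 0, "wz": 0, "gripper": -1}
    - {"dx": 0, "dy": 0.001, "dz": 0.113, "wx": 0, "wy": 0, "wz": 0, "gripper": -1}
    - {"dx": 0, "dy": 0.001, "dz": 0.113, "wx": 0, "wy": 0, "wz": 0, "gripper": -1}

```text
t: 21.5
tcp_pos: [0.4165, -0.1859, 0.056]
tool_rot: [[-0.988, -0.157, 0.003], [-0.157, 0.988, -0.001], [-0.003, -0.001, -1.0]]
wrist_force: [1.0, -0.1, 4.7]
gripper_width: 0.011
grip_force: 60.4
```

>>> servo_tool:
  steps:
    - {"dx": 0, "dy": 0, "dz": -0.01, "wx": 0, "wy": 0, "wz": 0, "gripper": -1}
    - {"dx": 0, "dy": 0, "dz": -0.025, "wx": 0, "wy": 0, "wz": 0, "gripper": -1}
    - {"dx": 0, "dy": 0, "dz": -0.045, "wx": 0, "wy": 0, "wz": 0, "gripper": -1}
    - {"dx": 0, "dy": 0, "dz": -0.065, "wx": 0, "wy": 0, "wz": 0, "gripper": -1}
    - {"dx": 0, "dy": 0, "dz": -0.085, "wx": 0, "wy": 0, "wz": 0, "gripper": -1}
    - {"dx": 0, "dy": 0, "dz": -0.105, "wx": 0, "wy": 0, "wz": 0, "gripper": -1}
    - {"dx": 0, "dy": 0, "dz": -0.125, "wx": 0, "wy": 0, "wz": 0, "gripper": -1}
    - {"dx": 0, "dy": 0, "dz": -0.142, "wx": 0, "wy": 0, "wz": 0, "gripper": -1}
    - {"dx": 0, "dy": 0, "dz": -0.145, "wx": 0, "wy": 0, "wz": 0, "gripper": -1}
    - {"dx": 0, "dy": 0, "dz": -0.145, "wx": 0, "wy": 0, "wz": 0, "gripper": -1}

```text
t: 22.5
tcp_pos: [0.4143, -0.186, 0.1997]
tool_rot: [[-0.988, -0.156, -0.002], [-0.156, 0.988, -0.0], [0.002, 0.0, -1.0]]
wrist_force: [0.5, 0.6, -6.4]
gripper_width: 0.0106
grip_force: 59.1
```

Run:
```python
from h import *
to(.658,.0536,.20,99.1)
```

```text
d [-0.2781  0.1986 -0.0007] w [ 0.0002 -0.0017 -0.0021] t 22.5
```

>>> servo_tool:
  steps:
    - {"dx": -0.014, "dy": 0.01, "dz": 0, "wx": 0, "wy": 0, "wz": 0, "gripper": -1}
    - {"dx": -0.04, "dy": 0.029, "dz": 0, "wx": 0, "wy": 0, "wz": 0, "gripper": -1}
    - {"dx": -0.075, "dy": 0.054, "dz": 0, "wx": 0, "wy": 0, "wz": 0, "gripper": -1}
    - {"dx": -0.11, "dy": 0.079, "dz": 0, "wx": 0, "wy": 0, "wz": 0, "gripper": -1}
    - {"dx": -0.146, "dy": 0.104, "dz": 0, "wx": 0, "wy": 0, "wz": 0, "gripper": -1}
    - {"dx": -0.182, "dy": 0.13, "dz": 0, "wx": 0, "wy": 0, "wz": 0, "gripper": -1}
    - {"dx": -0.217, "dy": 0.155, "dz": 0, "wx": 0, "wy": 0, "wz": 0, "gripper": -1}
    - {"dx": -0.25, "dy": 0.179, "dz": 0, "wx": 0, "wy": 0, "wz": 0, "gripper": -1}
    - {"dx": -0.27, "dy": 0.193, "dz": 0, "wx": 0, "wy": 0, "wz": 0, "gripper": -1}
    - {"dx": -0.278, "dy": 0.1985, "dz": 0, "wx": 0, "wy": 0, "wz": 0, "gripper": -1}

```text
t: 23.5
tcp_pos: [0.6587, 0.0573, 0.1972]
tool_rot: [[-0.987, -0.161, -0.004], [-0.161, 0.987, 0.002], [0.004, 0.003, -1.0]]
wrist_force: [-1.1, 0.5, -6.3]
gripper_width: 0.0106
grip_force: 59.0
```

>>> servo_tool:
  steps:
    - {"dx": 0, "dy": 0, "dz": 0.005, "wx": 0, "wy": 0, "wz": 0, "gripper": -1}
    - {"dx": 0, "dy": 0, "dz": 0.01, "wx": 0, "wy": 0, "wz": 0, "gripper": -1}
    - {"dx": 0, "dy": 0, "dz": 0.015, "wx": 0, "wy": 0, "wz": 0, "gripper": -1}
    - {"dx": 0, "dy": 0, "dz": 0.02, "wx": 0, "wy": 0, "wz": 0, "gripper": -1}
    - {"dx": 0, "dy": 0, "dz": 0.025, "wx": 0, "wy": 0, "wz": 0, "gripper": -1}
    - {"dx": 0, "dy": 0, "dz": 0.03, "wx": 0, "wy": 0, "wz": 0, "gripper": -1}
    - {"dx": 0, "dy": 0, "dz": 0.03, "wx": 0, "wy": 0, "wz": 0, "gripper": -1}
    - {"dx": 0, "dy": 0, "dz": 0.03, "wx": 0, "wy": 0, "wz": 0, "gripper": -1}
    - {"dx": 0, "dy": 0, "dz": 0.03, "wx": 0, "wy": 0, "wz": 0, "gripper": -1}
    - {"dx": 0, "dy": 0, "dz": 0.03, "wx": 0, "wy": 0, "wz": 0, "gripper": -1}

```text
t: 24.5
tcp_pos: [0.6591, 0.054, 0.1705]
tool_rot: [[-0.988, -0.157, 0.001], [-0.157, 0.988, 0.0], [-0.001, 0.0, -1.0]]
wrist_force: [-0.1, 0.6, -6.0]
gripper_width: 0.0108
grip_force: 59.0
```

Run:
```python
from h import *
to(.6582,.0536,.131,99.1)
print(r.get_obs()["wrist_force"])
```

```text
d [ 0.001  -0.0002  0.0395] w [ 0.0002  0.0008 -0.0015] t 24.5
[-0.07271478  0.58057626 -5.96219939]
```

>>> servo_tool:
  steps:
    - {"dx": 0.001, "dy": 0, "dz": 0.005, "wx": 0, "wy": 0, "wz": 0, "gripper": -1}
    - {"dx": 0.001, "dy": 0, "dz": 0.01, "wx": 0, "wy": 0, "wz": 0, "gripper": -1}
    - {"dx": 0.001, "dy": 0, "dz": 0.015, "wx": 0, "wy": 0, "wz": 0, "gripper": -1}
    - {"dx": 0.001, "dy": 0, "dz": 0.02, "wx": 0, "wy": 0, "wz": 0, "gripper": -1}
    - {"dx": 0.001, "dy": 0, "dz": 0.024, "wx": 0, "wy": 0, "wz": 0, "gripper": -1}
    - {"dx": 0.001, "dy": 0, "dz": 0.028, "wx": 0, "wy": 0, "wz": 0, "gripper": -1}
    - {"dx": 0.001, "dy": 0, "dz": 0.032, "wx": 0, "wy": 0, "wz": 0, "gripper": -1}
    - {"dx": 0.001, "dy": 0, "dz": 0.035, "wx": 0, "wy": 0, "wz": 0, "gripper": -1}
    - {"dx": 0.001, "dy": 0, "dz": 0.038, "wx": 0, "wy": 0, "wz": 0, "gripper": -1}
    - {"dx": 0.001, "dy": 0, "dz": 0.038, "wx": 0, "wy": 0, "wz": 0, "gripper": -1}

```text
t: 25.5
tcp_pos: [0.6577, 0.0534, 0.1316]
tool_rot: [[-0.988, -0.157, -0.001], [-0.157, 0.988, -0.0], [0.001, -0.0, -1.0]]
wrist_force: [-0.7, -0.8, -7.0]
gripper_width: 0.0108
grip_force: 59.0
```

Free descent, almost seated. I'll go down the last 3 mm, release and rise.

>>> servo_tool:
  steps:
    - {"dx": 0, "dy": 0, "dz": 0.001, "wx": 0, "wy": 0, "wz": 0, "gripper": -1}
    - {"dx": 0, "dy": 0, "dz": 0.002, "wx": 0, "wy": 0, "wz": 0, "gripper": -1}
    - {"dx": 0, "dy": 0, "dz": 0.003, "wx": 0, "wy": 0, "wz": 0, "gripper": -1}
    - {"dx": 0, "dy": 0, "dz": 0.003, "wx": 0, "wy": 0, "wz": 0, "gripper": -1}
    - {"dx": 0, "dy": 0, "dz": 0.003, "wx": 0, "wy": 0, "wz": 0, "gripper": 0.1}
    - {"dx": 0, "dy": 0, "dz": 0.003, "wx": 0, "wy": 0, "wz": 0, "gripper": 0.1}
    - {"dx": 0, "dy": 0, "dz": 0.003, "wx": 0, "wy": 0, "wz": 0, "gripper": 0.1}
    - {"dx": 0, "dy": 0, "dz": -0.02, "wx": 0, "wy": 0, "wz": 0, "gripper": 0.1}
    - {"dx": 0, "dy": 0, "dz": -0.06, "wx": 0, "wy": 0, "wz": 0, "gripper": 0.1}
    - {"dx": 0, "dy": 0, "dz": -0.11, "wx": 0, "wy": 0, "wz": 0, "gripper": 0.1}

```text
t: 26.5
tcp_pos: [0.6572, 0.0531, 0.2415]
tool_rot: [[-0.988, -0.157, -0.004], [-0.157, 0.988, -0.0], [0.004, 0.0, -1.0]]
wrist_force: [1.2, -0.4, -0.1]
gripper_width: 0.0468
grip_force: 0.0
```

Run:
```python
from h import *
p,o=look("wrist","w7")
for n,z in(("tap_bar",.148),("lid_handle",.146),("lid",.076)):
    for e in r.place_of(n,p)[:1]:print(n,e["conf"],e["pixel"],at_z(p,e["pixel"],z,o))
q=r.get_image("side")
for n,z in(("lid_handle",.146),("lid",.076),("dry_cup",.002),("red_cup",0)):
    for e in r.place_of(n,q)[:1]:print(n,e["conf"],e["pixel"],at_z(q,e["pixel"],z))
cv2.imwrite("pics/f.png",np.vstack([cv2.resize(p["image"],(400,300)),cv2.resize(q["image"][130:355,150:450],(400,300))]))
```

```text
tap_bar 0.61 [256.0, 241.6] [ 0.67047478 -0.00432391  0.148     ]
lid_handle 0.63 [253.5, 320.6] [0.66023782 0.05202945 0.146     ]
lid 0.71 [225.5, 321.6] [0.65711931 0.05228106 0.076     ]
lid_handle 0.95 [193.0, 249.7] [0.65586847 0.04986206 0.146     ]
lid 0.7 [216.6, 247.7] [0.65449338 0.06227534 0.076     ]
dry_cup 0.79 [197.7, 373.0] [ 0.64288809 -0.20657023  0.002     ]
red_cup 0.86 [320.1, 309.7] [0.43772902 0.02455247 0.        ]
```

View pics/f.png

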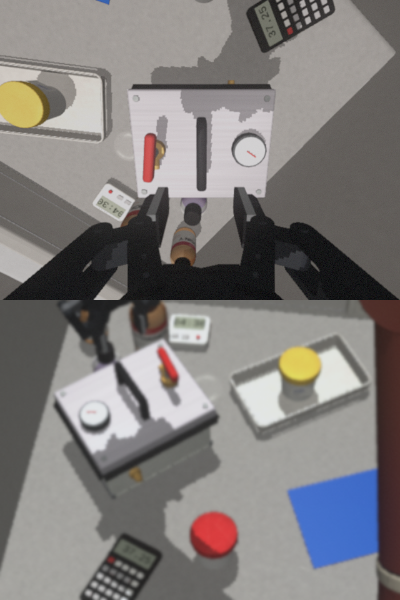

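The lid is on the box with the tap side unchanged, the cup is upright in the tray, and the bystanders haven't moved. I'll press lightly with shut fingers on the handle top (expected z 0.153) to confirm it is fully down.

>>> servo_tool:
  steps:
    - {"dx": 0, "dy": 0, "dz": 0.01, "wx": 0, "wy": 0, "wz": 0, "gripper": -1}
    - {"dx": 0, "dy": 0, "dz": 0.03, "wx": 0, "wy": 0, "wz": 0, "gripper": -1}
    - {"dx": 0, "dy": 0, "dz": 0.05, "wx": 0, "wy": 0, "wz": 0, "gripper": -1}
    - {"dx": 0, "dy": 0, "dz": 0.065, "wx": 0, "wy": 0, "wz": 0, "gripper": -1}
    - {"dx": 0, "dy": 0, "dz": 0.075, "wx": 0, "wy": 0, "wz": 0, "gripper": -1}
    - {"dx": 0, "dy": 0, "dz": 0.08, "wx": 0, "wy": 0, "wz": 0, "gripper": -1}
    - {"dx": 0, "dy": 0, "dz": 0.084, "wx": 0, "wy": 0, "wz": 0, "gripper": -1}
    - {"dx": 0, "dy": 0, "dz": 0.087, "wx": 0, "wy": 0, "wz": 0, "gripper": -1}
    - {"dx": 0, "dy": 0, "dz": 0.089, "wx": 0, "wy": 0, "wz": 0, "gripper": -1}
    - {"dx": 0, "dy": 0, "dz": 0.089, "wx": 0, "wy": 0, "wz": 0, "gripper": -1}

```text
t: 27.95
tcp_pos: [0.6582, 0.0537, 0.1535]
tool_rot: [[-0.988, -0.156, 0.001], [-0.156, 0.988, 0.0], [-0.001, 0.0, -1.0]]
wrist_force: [0.1, 0.3, -0.7]
gripper_width: 0.0002
grip_force: 0.0
```

No contact at 0.1535, so the lid isn't sitting high. I'll rise and hand in.

>>> servo_tool:
  steps:
    - {"dx": 0, "dy": 0, "dz": -0.02, "wx": 0, "wy": 0, "wz": 0, "gripper": -1}
    - {"dx": 0, "dy": 0, "dz": -0.05, "wx": 0, "wy": 0, "wz": 0, "gripper": -1}
    - {"dx": 0, "dy": 0, "dz": -0.08, "wx": 0, "wy": 0, "wz": 0, "gripper": -1}
    - {"dx": 0, "dy": 0, "dz": -0.1, "wx": 0, "wy": 0, "wz": 0, "gripper": -1}
    - {"dx": 0, "dy": 0, "dz": -0.1, "wx": 0, "wy": 0, "wz": 0, "gripper": -1}
    - {"dx": 0, "dy": 0, "dz": -0.1, "wx": 0, "wy": 0, "wz": 0, "gripper": -1}
    - {"dx": 0, "dy": 0, "dz": -0.1, "wx": 0, "wy": 0, "wz": 0, "gripper": -1}
    - {"dx": 0, "dy": 0, "dz": -0.1, "wx": 0, "wy": 0, "wz": 0, "gripper": -1}
    - {"dx": 0, "dy": 0, "dz": -0.1, "wx": 0, "wy": 0, "wz": 0, "gripper": -1}
    - {"dx": 0, "dy": 0, "dz": -0.1, "wx": 0, "wy": 0, "wz": 0, "gripper": -1}

```text
t: 28.95
tcp_pos: [0.6577, 0.0536, 0.2524]
tool_rot: [[-0.988, -0.157, -0.001], [-0.157, 0.988, 0.0], [0.001, 0.0, -1.0]]
wrist_force: [-0.6, 0.4, -0.7]
gripper_width: -0.0002
grip_force: 0.0
```

```bash
python3 -c "
from plant import r
print(r.sign_off())"
```

```text
the job is handed in; nothing more can be done
None
```

I handed the job in at about 29 s, with no verdict returned: the tap was opened to its stop, the yellow-capped cup stands upright in the tray, the lid is back on the box the same way round and checked as not sitting high, and the red-capped cup and calculator weren't touched.

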